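Feed a filled tray past the spring stop pin of a tray sealer

TASK

Press the yellow spring bar of the tray sealer's infeed track all the way down so that the red stop pin sinks and, keeping the bar held down, push the sled with the filled black tray forward by its blue lug, over the pin and fully home against the end stop at the sealer. Then let go of the bar so that the pin springs up behind the lug. Only press and push with the fingers: do not lift or tip the sled, and leave the other things on the table where they are.

Things in the scene. Friction and masses are not known exactly. Their poses are not given: they have to be found in the camera images.
- track: Fixed infeed track, white sealer (246 mm wide, 151 tall) from x = 210 mm on. Origin on the table; x = feed direction, to the sealer; y left of it; z up. Slide bed top z = 24 mm, guide rails at y = +-47 to 55 mm, tops z = 37 mm; rubber end stop face at x = 197 mm. The yellow bar is on the -y side.
- release (a joint): Travel straight down of the yellow spring bar and the red pin joined to it, m: 0 = up, 0.014 = fully down on its stop. Spring force about 3 N at the top, 7 N at the bottom. The pin clears the lug from 0.009 on: keep it beyond 0.0105. Let go, it springs up by itself unless the lug is over the pin.
- bar_mid (a point): Middle of the yellow bar's top face, moving with it. The bar is 210 mm long (track x = -150 to +60 mm) and 30 mm wide (centre line track y = -77 mm); top face z = 36 mm when up, 22 mm fully down. Press it anywhere; a fingertip can slide along it while pressing.
- pin_top (a point): Centre of the top of the red stop pin, fixed to the yellow bar on its outer side: 14 mm along x (track x = 0 to 14 mm), 10 mm wide (track y = -108 to -118 mm), top z = 49 mm when up, 35 mm fully down. While up it blocks the lug.
- sled: Loose steel sled 200 x 90 x 8 mm, 0.75 kg, on the bed between the rails (2 mm play), with a black tray of six lidded pots, top 42 mm above its underside. Origin: centre of its underside; axes as the track's. Starts with the lug 12 to 45 mm short of the pin. Fully home: origin at track x = 97 mm, lug 11 mm beyond the pin.
- lug_push (a point): Push point on the rear face (away from the sealer) of the sled's blue lug, above the bar's centre line, at (-72, -77, 32) mm in the sled's frame. The lug is 24 mm long in x, sled y = -42 to -122 mm, underside 40 and top 72 mm above the table, 4 mm clear of the raised bar. A finger pressing the bar behind it can push it with its side.
- pot: Bystander, leave alone: white portion pot standing upright, 44 mm across, 36 mm tall. Origin at the centre of its underside.
- label_roll: Bystander, leave alone: paper label roll lying flat, a ring 72 mm across with a 40 mm hole, 30 mm tall. Origin at the centre of its underside.
- weight: Bystander, leave alone: brass test weight with a small knob, 48 mm across, 58 mm tall. Origin at the centre of its underside.
- marker: Bystander, leave alone: blue marker pen lying flat, 14 mm thick, 134 mm long. Origin at the pen's middle, on its underside.
- sanitiser: Bystander, leave alone: green sanitiser bottle standing upright, 66 mm across, 170 mm tall. Origin at the centre of its underside.
- spare_tray: Bystander, leave alone: empty black food tray, 190 x 120 x 36 mm. Origin at the centre of its underside.

How it is judged:
By the outcome, as a careful person would: the job done as asked, in the order asked, and still so for the second after the job is handed in, with the robot touching nothing.
It also fails if it takes over 38 s, if anything falls off the work surface, if the arm or the gripper's body presses on something with over 40 N, if the wrist force passes 120 N, or if a joint passes its speed limit or range.

ROBOT

A 6-joint arm with a two-finger parallel gripper is mounted at the origin on the work surface. World frame = base frame: x ahead of the robot, y to its left, z up, the work surface at z = 0. Lengths are in m, angles in rad, forces in N, time in s.
With the tool pointing down it reaches from about 0.35 to 0.85 m from the base axis. Payload 8.1 kg.
Tool frame: the origin (TCP) lies between the finger pads; the fingertips stand 17 mm ahead of it and the grasp point (between the pads) lies 2 mm behind it (arm.tip_extent is the distance from the TCP to the fingertips, in m); z points along the fingers, y is the line along which they close (so a half turn about z gives the same grasp; the last joint's range is limited). The gripper opens to 93 mm and grips with 3 to 60 N. Pads are 15 mm wide; open, the fingers measure 128 mm over their backs; the gripper's body (75 mm by 188 mm) begins 65 mm behind the grasp point.
Start: joints at [-1.226, 0.13, 1.488, -0, 1.523, -0.085], TCP at [0.25, -0.545, 0.204] pointing down, gripper open.
Joint ranges: [-2.96, 2.96], [-0.89, 2.26], [0.02, 2.5], [-1.34, 4.48], [0, 2.73], [-2.66, 2.66]. Speed limits (rad/s): [2.39, 2.39, 2.79, 3.14, 3.14, 3.14].

INTERFACE

Orientations are given as a rotation vector (axis times angle).
In Python, from rig import get_state, imaging, hand_in, arm gives the robot as it stands.
- The arm moves only by the tool apply_moves, never from a script. Its argument "increments" is a list of rows, each a list of 7 numbers: the shift along the tool's x, y, z in m, then the turn, a rotation vector about the tool's x, y, z in degrees, then the opening in per cent of the stroke, from 0 (shut) to 100 (fully open). In form: [[dx, dy, dz, ax, ay, az, fingers], ...]. A call has 1 to 10 rows; each row is the pose to reach, as a shift and turn from the pose commanded when the call began, along the tool's axes at that moment; what a row does not reach only later rows make up. A row lasts 1/8 s, in which the tool goes at most 62.5 mm and 10.7 degrees, less where a joint would pass 70% of its speed; a pose out of reach is approached as far as the arm can. A call with a gripper value outside its range is refused whole. The fingers move at their own pace and stop on an object; the grip force is fixed at half the most. Time passes only in rows, so rows that repeat a pose let the fingers close. It gives the time, the measured TCP pose, the force, the opening and the grip force at its end, in the units of the state.
- get_state(): the state, without advancing time (a new reading comes with each control period).
- imaging.snapshot(name): name is "scene" or "top" or "wrist"; returns (picture, depth): 400x640x3 uint8, red, green, blue; 400x640 float32, m along the optical axis (not along the pixel's ray), 0 where there is no reading.
- imaging.get_calibration(name): a dict with "vertical_fov" (degrees; the focal length in pixels is half the picture's height over the tangent of half this angle, whatever the lens; pixels are square), "cx", "cy" (the principal point, pixels), "k1" (the pictures are not rectified: a ray, as slopes to the right and down, at radius r is drawn at 1 + k1 r^2 times it, then the intrinsics apply), "extrinsics" (4x4, takes a point from camera to world coordinates). Camera axes: x right, y down, z forward; pixel columns grow to the right and rows downward; lengths in m; the calibration is good to about 2 mm. A picture is of the moment at which its call begins: read the wrist's pose just before it. get_calibration takes no time and is no camera call; for the wrist camera it gives the pose at the moment of the call.
- hand_in(): hands the job in; it is judged then, once.
The state is a dict: "clock": time; "joint_positions": joint angles; "qvel": joint speeds; "effort": joint torques, N m; "ee_pos": TCP position; "eef_rot": TCP orientation; "wrist_force": force on the tool from outside, world axes, zero at the start; "torque": the same for the moment, N m; "width": finger opening in m; "grip_force": force on a finger pad.
Only numpy, scipy, OpenCV 4.12 (cv2) and the standard library are available. Lean on these libraries where they do the work, as an engineer would, in place of code of your own. Each camera call takes 0.05 s, during which the arm holds its last target. There are 200 camera calls.

## Working session

There is one attempt and no reset: what is moved stays moved. The work goes in short steps, Python scripts to look and compute and a tool call to move; the robot and the scene stay as the last step left them, time stands still between calls to the robot, and variables do not carry over. Pictures are saved under pics/ and viewed, at most 10 in all, crops included, and the job is handed in when it is done.

Besides the shell and the picture viewer there is one more tool, called after "Request:" as name([rows], argument=value, ...), one row to a line, values as JSON. apply_moves: Moves the arm, as the interface text tells. Its arguments: {"type":"object","properties":{"increments":{"type":"array"}},"required":["increments"]}

```bash
mkdir -p pics; ls
cat > h.py <<'E'
import numpy as np, cv2
from rig import get_state, imaging, hand_in, arm
def snap(n):
    c=imaging.get_calibration(n); p,d=imaging.snapshot(n); return p,d,c
def rays(c,px):
    px=np.atleast_2d(np.asarray(px,float)); f=200/np.tan(np.radians(c['vertical_fov']/2))
    q=(px-[c['cx'],c['cy']])/f; s=q.copy()
    for _ in range(20): s=q/(1+c['k1']*(s**2).sum(1,keepdims=True))
    E=np.array(c['extrinsics']); return E[:3,3], np.c_[s,np.ones(len(s))]@E[:3,:3].T
def onplane(c,px,z):
    o,r=rays(c,px); return o+r*((z-o[2])/r[:,2:])
def bydepth(c,d,px):
    px=np.atleast_2d(px); o,r=rays(c,px); return o+r*d[px[:,1].astype(int),px[:,0].astype(int)][:,None]
E
python3 - <<'E'
from h import *
s=get_state(); print(s['clock'],s['ee_pos'],s['eef_rot'],s['width'],s['wrist_force'])
for n in('scene','top'):
    p,d,c=snap(n); cv2.imwrite(f'pics/{n}0.png',p[:,:,::-1]); print(n,c['vertical_fov'],c['k1'],np.round(c['extrinsics'],3).tolist())
    np.savez(f'{n}0.npz',p=p,d=d)
E
```

```text
pics
0.0 [ 0.24981701 -0.54484506  0.20256148] [-3.06748735e+00 -6.69561083e-01  4.06054495e-04] 0.09329387344196935 [-0.26714222  0.02848475  0.80018295]
scene 51.0189756222035 -0.07682409222006888 [[0.434, 0.508, -0.744, 1.301], [0.901, -0.262, 0.346, -0.542], [-0.019, -0.82, -0.572, 0.664], [0.0, 0.0, 0.0, 1.0]]
top 47.05491121478177 -0.08719676032622474 [[-0.011, -0.994, 0.108, 0.445], [-1.0, 0.013, 0.015, -0.192], [-0.016, -0.108, -0.994, 1.064], [0.0, 0.0, 0.0, 1.0]]
```

View pics/top0.png

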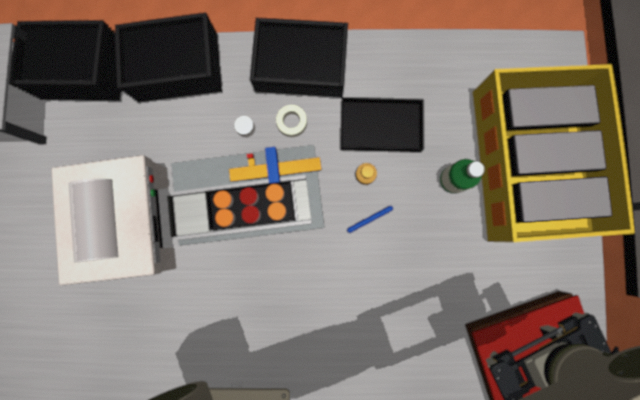

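View pics/scene0.png

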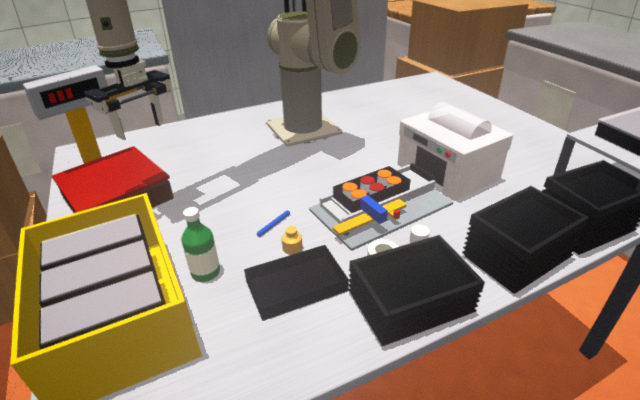

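The top view shows the track with feed direction towards image left (sealer at ~(105,220)). The yellow bar runs from (230,174) to (322,164), with the red pin at (251,158) and the blue lug at (272,165). Bystanders are the pot (244,125), roll (291,120), weight (366,173) and marker (370,218).

Run:
```python
from h import *
for n in('top','scene'):
    z=np.load(n+'0.npz'); p,d=z['p'],z['d']; c=imaging.get_calibration(n)
    hsv=cv2.cvtColor(p,cv2.COLOR_RGB2HSV); H,S,V=cv2.split(hsv)
    roi=np.zeros(H.shape,bool)
    if n=='top': roi[140:190,225:330]=1
    else: roi[190:245,325:420]=1
    for name,m,zz in(('bar',(H>17)&(H<30)&(S>150)&(V>110),.036),('lug',(H>105)&(H<125)&(S>130),.072),('pin',((H<6)|(H>174))&(S>150),.049)):
        m=(m&roi).astype(np.uint8); 
        if name=='pin':
            m[:, :240]=0
            if n=='top': m[165:]=0
            else: m[:205]=0; m[:,:385]=0
        k,l,st,ce=cv2.connectedComponentsWithStats(m)
        pts=np.argwhere(m)[:,::-1]
        if name!='pin' and n=='top' or name=='pin':
            box=cv2.boxPoints(cv2.minAreaRect(pts.astype(np.float32)))
            print(n,name,len(pts),'px',np.round(box).tolist(),'\n plane',np.round(onplane(c,box,zz),4).tolist())
        P=bydepth(c,d,pts); print(n,name,'depth median',np.round(np.median(P,0),4),'z95',np.round(np.percentile(P[:,2],[5,50,95]),4))
        if name=='bar' and n=='top':
            Q=onplane(c,pts,.036); q=Q[:,:2]; m0=q.mean(0); w,v=np.linalg.eigh(np.cov((q-m0).T)); print('dir',v[:,1],np.degrees(np.arctan2(v[1,1],v[0,1])))
```

```text
top bar 971 px [[228.0, 161.0], [318.0, 150.0], [320.0, 169.0], [231.0, 181.0]] 
 plane [[0.6238, 0.0271, 0.036], [0.6474, -0.1781, 0.036], [0.6018, -0.1834, 0.036], [0.5781, 0.0207, 0.036]]
top bar depth median [ 0.6046 -0.09    0.0359] z95 [0.0328 0.0359 0.0391]
dir [-0.10169805  0.99481531] 95.83696021182837
top lug 348 px [[265.0, 148.0], [275.0, 147.0], [280.0, 182.0], [270.0, 183.0]] 
 plane [[0.6452, -0.0621, 0.072], [0.648, -0.085, 0.072], [0.5699, -0.0955, 0.072], [0.5671, -0.0727, 0.072]]
top lug depth median [ 0.6093 -0.0781  0.0718] z95 [0.0686 0.0718 0.075 ]
top pin 16 px [[248.0, 154.0], [252.0, 154.0], [252.0, 157.0], [248.0, 157.0]] 
 plane [[0.637, -0.0211, 0.049], [0.6369, -0.0301, 0.049], [0.63, -0.0302, 0.049], [0.6301, -0.0211, 0.049]]
top pin depth median [ 0.6335 -0.0252  0.0484] z95 [0.0455 0.0484 0.05  ]
scene bar depth median [ 0.6082 -0.1152  0.0363] z95 [0.0324 0.0363 0.0383]
scene lug depth median [ 0.6105 -0.0815  0.0724] z95 [0.0699 0.0724 0.0741]
scene pin 25 px [[393.0, 217.0], [395.0, 209.0], [399.0, 210.0], [398.0, 218.0]] 
 plane [[0.6499, -0.0472, 0.049], [0.6267, -0.0274, 0.049], [0.6344, -0.0201, 0.049], [0.6574, -0.04, 0.049]]
scene pin depth median [ 0.6364 -0.0285  0.0475] z95 [0.0345 0.0475 0.05  ]
```

Request:
apply_moves([
  [0.501,-0.233,0.03,0,0,17.9,0],
  [0.501,-0.233,0.03,0,0,17.9,0],
  [0.501,-0.233,0.03,0,0,17.9,0],
  [0.501,-0.233,0.03,0,0,17.9,0],
  [0.501,-0.233,0.03,0,0,17.9,0],
  [0.501,-0.233,0.03,0,0,17.9,0],
  [0.501,-0.233,0.03,0,0,17.9,0],
  [0.501,-0.233,0.03,0,0,17.9,0],
  [0.501,-0.233,0.03,0,0,17.9,0],
  [0.501,-0.233,0.03,0,0,17.9,0],
])

```text
clock: 1.35
ee_pos: [0.6096, -0.1211, 0.1723]
eef_rot: [-3.134, -0.192, 0.002]
wrist_force: [-0.5, -1.2, 0.2]
width: 0.0011
grip_force: 0.0
```

Request:
apply_moves([
  [0,0,0,0,0,0,0],
  [0,0,0,0,0,0,0],
])

```text
clock: 1.6
ee_pos: [0.6077, -0.126, 0.1736]
eef_rot: [3.136, 0.182, -0.001]
wrist_force: [-0.6, 0.4, 0.5]
width: 0.0004
grip_force: 0.0
```

Run:
```python
from h import *
s=get_state(); print(s['clock'],s['ee_pos'],s['eef_rot'],s['width'],s['wrist_force'])
p,d,c=snap('wrist'); cv2.imwrite('pics/w1.png',p[:,:,::-1]); np.savez('w1.npz',p=p,d=d,**{k:np.array(v) for k,v in c.items()}); print(np.round(c['extrinsics'],3).tolist())
```

```text
1.6 [ 0.60770332 -0.1260313   0.17360347] [ 3.13614898e+00  1.81939995e-01 -5.27542338e-04] 0.0004290706687687855 [-0.56693384  0.37564661  0.54367701]
[[0.116, -0.951, -0.287, 0.687], [-0.993, -0.111, -0.034, -0.117], [0.0, 0.289, -0.957, 0.355], [0.0, 0.0, 0.0, 1.0]]
```

View pics/w1.png

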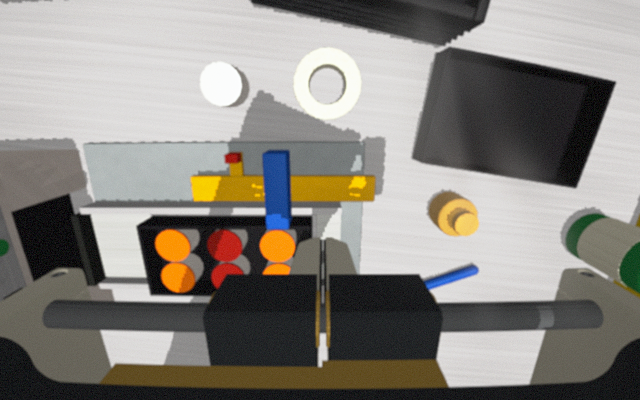

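The wrist view shows the bar spanning (192–375, 176–201), the blue lug at (263–291, 151–226) and the pin at (233,158). The closed fingers are near (322,260).

Run:
```python
from h import *
z=np.load('w1.npz'); p,d=z['p'],z['d']; c={k:z[k] for k in('vertical_fov','cx','cy','k1','extrinsics')}
H,S,V=cv2.split(cv2.cvtColor(p,cv2.COLOR_RGB2HSV))
m=((H>17)&(H<30)&(S>150)&(V>110)).astype(np.uint8); m[:174]=0; m[206:]=0; m[:,:185]=0; m[:,380:]=0
pts=np.argwhere(m)[:,::-1]; P=bydepth(c,d,pts); P=P[abs(P[:,2]-.036)<.003]
print('bar z',np.median(P[:,2]))
cen=[]
for u in list(range(198,258,4))+list(range(298,370,4)):
    v=np.where(m[:,u])[0]; e=onplane(c,[[u,v.min()-.5],[u,v.max()+.5]],.036); cen.append(e.mean(0)); 
cen=np.array(cen); a,b=np.polyfit(cen[:,1],cen[:,0],1); f=np.array([a,1])/np.hypot(a,1); n=np.array([f[1],-f[0]])
print('ang',np.degrees(np.arctan2(f[1],f[0])),'n of bar',np.median(cen[:,:2]@n),'width',np.linalg.norm(e[0]-e[1]))
u=np.where(m.sum(0)>8)[0]; e=onplane(c,[[u.min()-.5,188],[u.max()+.5,188]],.036)[:,:2]; print('bar ends f',e@f,'mid->origin',(e@f).mean()+.045)
m=((H>105)&(H<125)&(S>130)).astype(np.uint8); m[:145]=0;m[235:]=0;m[:,:255]=0;m[:,310:]=0
pts=np.argwhere(m)[:,::-1]; P=bydepth(c,d,pts); print('lug z',np.percentile(P[:,2],[50,95])); P=P[P[:,2]>.068]
print('lug f',np.percentile(P[:,:2]@f,[2,98]),'n',np.percentile(P[:,:2]@n,[2,98]))
s=get_state(); print('tcp f,n',s['ee_pos'][:2]@f,s['ee_pos'][:2]@n,'f',f, 'tip',arm.tip_extent)
from scipy.spatial.transform import Rotation as R
print(np.round(R.from_rotvec(s['eef_rot']).as_matrix(),4).tolist())
```

```text
bar z 0.035823795594032454
ang 96.58706122743743 n of bar 0.5918777867275932 width 0.027900406577888944
bar ends f [-0.04575476 -0.2537658 ] mid->origin -0.10476028149069759
lug z [0.07168614 0.07290646]
lug f [-0.15924197 -0.1369501 ] n [0.55882299 0.63552943]
tcp f,n -0.1950246417585764 0.5892981269224077 f [-0.11471282  0.9933987 ] tip 0.017
[[0.9933, 0.1154, 0.0], [0.1154, -0.9933, -0.0002], [-0.0, 0.0002, -1.0]]
```

Request:
apply_moves([
  [0.002,0,0.06,0,0,0,0],
  [0.002,0,0.1,0,0,0,0],
  [0.002,0,0.112,0,0,0,0],
  [0.002,0,0.118,0,0,0,0],
  [0.002,0,0.123,0,0,0,0],
  [0.002,0,0.127,0,0,0,0],
  [0.002,0,0.13,0,0,0,0],
  [0.002,0,0.13,0,0,0,0],
])

```text
clock: 2.65
ee_pos: [0.6104, -0.1246, 0.0437]
eef_rot: [3.136, 0.184, -0.0]
wrist_force: [0.0, 0.8, 0.3]
width: 0.0004
grip_force: 0.0
```

Run:
```python
from h import *
s=get_state(); print(s['ee_pos'],s['wrist_force'],s['effort'])
p,d,c=snap('scene'); cv2.imwrite('pics/s2.png',cv2.resize(p[160:260,290:450,::-1],(800,500),interpolation=cv2.INTER_CUBIC))
print(get_state()['wrist_force'])
```

```text
[ 0.61035882 -0.12459307  0.04367878] [0.04401802 0.84562878 0.29456507] [-3.11102753e-02 -6.16241097e+01 -4.54508829e+01  4.01816284e-02
 -1.39563549e-01  1.04776423e-04]
[ 0.65956195 -0.8407571   0.11391703]
```

View pics/s2.png

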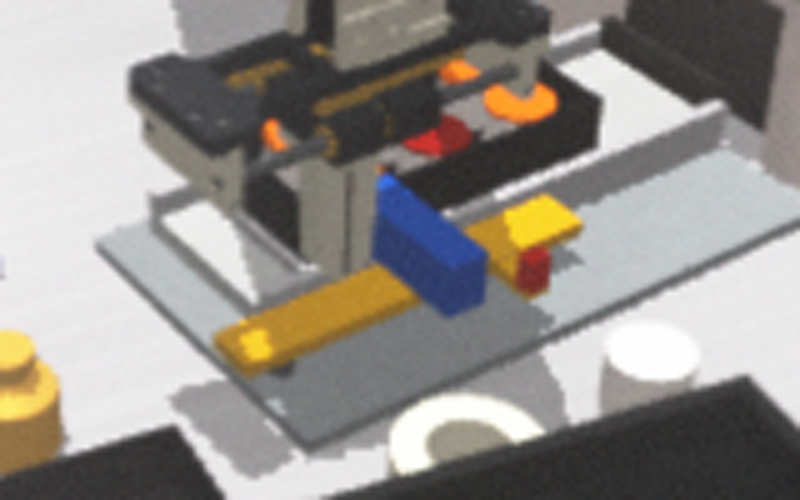

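The crop shows the raised bar with the lug mid-bar and the pin still up (red at (533,270)). The finger column ends near (345,268), apparently at or behind the bar's sled-side edge. I'll check where the tip really is.

Run:
```python
from h import *
p,d,c=snap('scene')
f=np.array([-.1147,.9934]); n=np.array([.9934,.1147])
o,_=rays(c,[0,0])
# crop px -> full: u=290+x/5, v=160+y/5
for x in (310,330,345,365):
  for y in (180,220,250,260,265,270,275,285,300,320):
    u,v=round(290+x/5),round(160+y/5); P=bydepth(c,d,[[u,v]])[0]
    print((x,y),np.round([P[:2]@f+.1055,P[:2]@n-.514,P[2]],4),p[v,u])
from scipy.optimize import least_squares
def proj(X):
    E=np.linalg.inv(c['extrinsics']); q=E[:3,:3]@X+E[:3,3]; s=q[:2]/q[2]; s=s*(1+c['k1']*(s@s)); F=200/np.tan(np.radians(c['vertical_fov']/2)); return s*F+[c['cx'],c['cy']]
t=get_state()['ee_pos']; print('tip crop px',(proj(t-[0,0,.017])-[290,160])*5)
```

```text
(310, 180) [-0.1079  0.0804  0.1186] [125 121 111]
(310, 220) [-0.105   0.0774  0.0931] [131 126 114]
(310, 250) [-0.1036  0.0763  0.0744] [128 124 113]
(310, 260) [-0.1057  0.0793  0.0713] [137 134 126]
(310, 265) [-0.081   0.0463  0.0375] [209 206 207]
(310, 270) [-0.0829  0.049   0.0368] [159 156 158]
(310, 275) [-0.0854  0.0525  0.037 ] [138 133 138]
(310, 285) [-0.0852  0.0524  0.0306] [120 114 109]
(310, 300) [-0.0984  0.0704  0.0385] [183 136  43]
(310, 320) [-0.1049  0.0796  0.035 ] [183 136  44]
(330, 180) [-0.1013  0.0868  0.1197] [131 126 116]
(330, 220) [-0.0995  0.0855  0.0957] [134 131 120]
(330, 250) [-0.0997  0.0865  0.0791] [133 126 116]
(330, 260) [-0.0975  0.084   0.0708] [130 126 116]
(330, 265) [-0.0991  0.0863  0.07  ] [136 132 122]
(330, 270) [-0.0986  0.0857  0.0664] [131 126 115]
(330, 275) [-0.0977  0.0847  0.0624] [129 122 114]
(330, 285) [-0.0817  0.0641  0.0366] [182 134  46]
(330, 300) [-0.0885  0.0735  0.0362] [185 137  43]
(330, 320) [-0.0999  0.0889  0.039 ] [184 138  47]
(345, 180) [-0.0909  0.0845  0.1144] [99 96 89]
(345, 220) [-0.0891  0.0835  0.0
[... 264 characters left out ...]
45, 285) [-0.0741  0.0664  0.0348] [188 140  44]
(345, 300) [-0.0841  0.0796  0.0383] [188 141  45]
(345, 320) [-0.0916  0.0899  0.036 ] [171 129  46]
(365, 180) [-0.0787  0.084   0.1095] [134 130 118]
(365, 220) [-0.0774  0.0838  0.0859] [133 127 118]
(365, 250) [-0.0779  0.0855  0.0695] [131 125 120]
(365, 260) [-0.0517  0.0531  0.0326] [119 114 110]
(365, 265) [-0.0512  0.0527  0.029 ] [134 113  81]
(365, 270) [-0.0607  0.0647  0.0374] [181 136  49]
(365, 275) [-0.0635  0.0684  0.0377] [187 140  43]
(365, 285) [-0.0676  0.0739  0.0368] [189 139  44]
(365, 300) [-0.075   0.0837  0.037 ] [187 140  43]
(365, 320) [-0.0789  0.0894  0.0301] [129 101  44]
tip crop px [335.48389752 319.98955288]
```

Run:
```python
from h import *
print(arm.tip_extent,[a for a in dir(arm) if a[0]!='_'])
p,d,c=snap('scene'); s=get_state(); print(s['ee_pos'],s['width'],s['joint_positions'])
f=np.array([-.1147,.9934]); n=np.array([.9934,.1147])
pts=np.array([(u,v) for v in range(120,225) for u in range(300,405)]); P=bydepth(c,d,pts)
T=np.c_[P[:,:2]@f-(s['ee_pos'][:2]@f),P[:,:2]@n-(s['ee_pos'][:2]@n),P[:,2]]
# lowest gripper z per along-track bin (points above 78mm)
for a in np.arange(-.11,.11,.01):
    k=(abs(T[:,0]-a)<.005)&(T[:,2]>.053)&(abs(T[:,1])<.06)&(d[pts[:,1],pts[:,0]]>0)
    k&=~((T[:,2]<.075)&(abs(T[:,0])>.02))
    if k.sum(): print(round(a,3),k.sum(),'zmin',np.round(np.percentile(T[k,2],[2,10]),3),'n',np.round(np.percentile(T[k,1],[5,95]),3))
```

```text
0.017 ['PlanningError', 'tip_extent']
[ 0.61051642 -0.1246189   0.04386528] 0.00010983386487803067 [-2.83605105e-01  3.16676594e-01  1.57406128e+00 -1.85690262e-05
  1.25056410e+00  1.16970898e+00]
-0.1 63 zmin [0.177 0.178] n [-0.029  0.027]
-0.09 278 zmin [0.145 0.148] n [-0.033  0.034]
-0.08 128 zmin [0.154 0.163] n [-0.03   0.034]
-0.07 87 zmin [0.157 0.161] n [-0.028  0.033]
-0.06 52 zmin [0.156 0.16 ] n [-0.02   0.029]
-0.05 68 zmin [0.158 0.16 ] n [-0.021  0.029]
-0.04 456 zmin [0.16  0.181] n [-0.018  0.024]
-0.03 479 zmin [0.146 0.158] n [-0.019  0.033]
-0.02 549 zmin [0.075 0.101] n [-0.017  0.037]
-0.01 470 zmin [0.071 0.103] n [-0.015  0.04 ]
-0.0 331 zmin [0.065 0.089] n [0.006 0.041]
0.01 286 zmin [0.06  0.078] n [-0.048  0.039]
0.02 178 zmin [0.15  0.159] n [0.018 0.036]
0.03 111 zmin [0.158 0.17 ] n [0.016 0.034]
0.04 64 zmin [0.096 0.159] n [0.015 0.03 ]
0.05 33 zmin [0.156 0.159] n [0.017 0.029]
0.06 68 zmin [0.157 0.16 ] n [-0.006  0.029]
0.07 78 zmin [0.157 0.16 ] n [-0.012  0.033]
0.08 167 zmin [0.145 0.149] n [-0.013  0.034]
0.09 50 zmin [0.169 0.175] n [-0.022  0.033]
```

Run:
```python
from h import *
p,d,c=snap('wrist'); H,S,V=cv2.split(cv2.cvtColor(p,cv2.COLOR_RGB2HSV))
print(np.round(c['extrinsics'],3)[:3,3])
for nm,m in(('bar',(H>17)&(H<30)&(S>150)&(V>110)),('lug',(H>105)&(H<125)&(S>130))):
    pts=np.argwhere(m)[:,::-1]; P=bydepth(c,d,pts); k=(P[:,0]>.54)&(P[:,0]<.67)&(abs(P[:,1]+.08)<.13); print(nm,k.sum(),np.round(np.percentile(P[k],[5,50,95],axis=0),4).tolist())
cv2.imwrite('pics/w2.png',p[:,:,::-1])
```

```text
[ 0.69  -0.115  0.225]
bar 8863 [[0.5858, -0.1759, 0.0343], [0.6077, -0.0895, 0.0359], [0.6261, 0.014, 0.037]]
lug 5174 [[0.5945, -0.095, 0.0495], [0.627, -0.0792, 0.0717], [0.6486, -0.0579, 0.1635]]
```

View pics/w2.png

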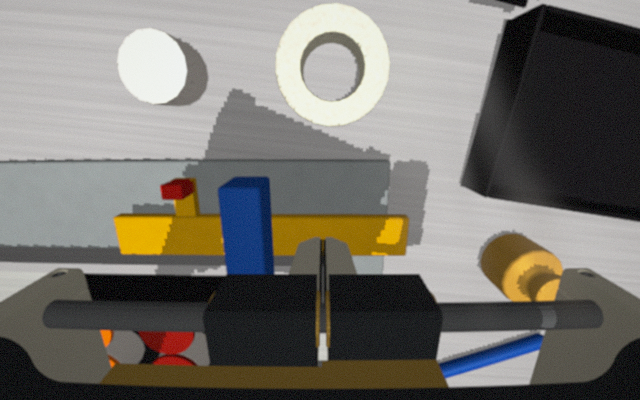

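The wrist camera agrees with the reported pose: bar z is 36 mm. The scene depth puts the real fingertips at z≈62 mm, about 35 mm short of where the stated tool length would have them. The body is offset by the same amount, and x/y agree. So I descend another ~25 mm to contact, guarding on force.

Request:
apply_moves([
  [0,0,0.01,0,0,0,0],
  [0,0,0.018,0,0,0,0],
  [0,0,0.024,0,0,0,0],
  [0,0,0.028,0,0,0,0],
  [0,0,0.032,0,0,0,0],
  [0,0,0.032,0,0,0,0],
])

```text
clock: 3.6
ee_pos: [0.6102, -0.1246, 0.0116]
eef_rot: [-3.136, -0.184, 0.001]
wrist_force: [-4.2, 1.5, 6.3]
width: 0.0006
grip_force: 2.9
```

Request:
apply_moves([
  [0,0,0.003,0,0,0,0],
  [0,0,0.005,0,0,0,0],
  [0,0,0.005,0,0,0,0],
])

```text
clock: 3.98
ee_pos: [0.6106, -0.1247, 0.0074]
eef_rot: [3.136, 0.184, 0.0]
wrist_force: [-3.8, 0.7, 7.3]
width: 0.0009
grip_force: 3.5
```

Run:
```python
from h import *
p,d,c=snap('wrist'); H,S,V=cv2.split(cv2.cvtColor(p,cv2.COLOR_RGB2HSV)); print(get_state()['wrist_force'])
f=np.array([-.1147,.9934]); n=np.array([.9934,.1147])
for nm,m in(('bar',(H>17)&(H<30)&(S>150)&(V>110)),('pin',((H<6)|(H>174))&(S>150)),('lug',(H>105)&(H<125)&(S>130))):
    pts=np.argwhere(m)[:,::-1]; P=bydepth(c,d,pts); a=P[:,:2]@f+.1055;b=P[:,:2]@n-.514
    k=(a>-.16)&(a<.07)&(b>.055)&(b<.13); k&=(b>.1) if nm=='pin' else True
    print(nm,k.sum(),np.round(np.percentile(np.c_[a,b,P[:,2]][k],[5,50,95],axis=0),4).tolist())
```

```text
[-3.97326568  1.33730963  7.65078344]
bar 8607 [[-0.1412, 0.0648, 0.0202], [-0.0512, 0.082, 0.0219], [0.0526, 0.0963, 0.023]]
pin 730 [[-0.0217, 0.1088, 0.0203], [0.004, 0.114, 0.0343], [0.0127, 0.118, 0.1174]]
lug 6267 [[-0.065, 0.0847, 0.0494], [-0.045, 0.107, 0.0717], [-0.0322, 0.1218, 0.1396]]
```

Request:
apply_moves([
  [0,0,0.0015,0,0,0,0],
  [0,-0.008,0.0015,0,0,0,0],
  [0,-0.014,0.0015,0,0,0,0],
  [0,-0.019,0.0015,0,0,0,0],
  [0,-0.025,0.0015,0,0,0,0],
  [0,-0.032,0.0015,0,0,0,0],
  [0,-0.039,0.0015,0,0,0,0],
  [0,-0.045,0.0015,0,0,0,0],
  [0,-0.045,0.0015,0,0,0,0],
])

```text
clock: 5.15
ee_pos: [0.6081, -0.0815, 0.0075]
eef_rot: [3.133, 0.184, 0.009]
wrist_force: [3.6, -4.4, 6.1]
width: 0.0002
grip_force: 4.5
```

```bash
cat > chk.py <<'E'
from h import *
f=np.array([-.1147,.9934]); n=np.array([.9934,.1147]); s=get_state()
print('tcp',s['ee_pos'][:2]@f+.1055,s['ee_pos'][:2]@n-.514,s['ee_pos'][2],s['wrist_force'],s['clock'])
p,d,c=snap('wrist'); H,S,V=cv2.split(cv2.cvtColor(p,cv2.COLOR_RGB2HSV))
for nm,m in(('bar',(H>17)&(H<30)&(S>150)&(V>110)),('pin',((H<6)|(H>174))&(S>150)),('lug',(H>105)&(H<125)&(S>130))):
    pts=np.argwhere(m)[:,::-1]; P=bydepth(c,d,pts); a=P[:,:2]@f+.1055;b=P[:,:2]@n-.514
    k=(a>-.16)&(a<.07)&(b>.055)&(b<.13); k&=((b>.106)&(P[:,2]<.06)) if nm=='pin' else True
    if nm=='lug': k&=(P[:,2]>.068)&(P[:,2]<.076)
    if k.sum(): print(nm,k.sum(),np.round(np.percentile(np.c_[a,b,P[:,2]][k],[2,50,98],axis=0),4).tolist())
import sys; cv2.imwrite(f'pics/{sys.argv[1]}.png',p[:,:,::-1])
E
python3 chk.py w3
```

```text
tcp -0.04517433301077732 0.0807473123682596 0.007504451210923156 [ 3.57641665 -4.43531059  6.13195307] 5.15
bar 8116 [[-0.1447, 0.0639, 0.0206], [-0.0768, 0.0808, 0.0221], [0.0571, 0.0923, 0.0273]]
pin 387 [[0.0021, 0.1091, 0.0198], [0.0093, 0.1164, 0.0347], [0.0142, 0.1182, 0.0362]]
lug 3486 [[-0.0271, 0.0929, 0.0692], [-0.0162, 0.1088, 0.0719], [-0.005, 0.1225, 0.0731]]
```

Request:
apply_moves([
  [-0.001,-0.007,0.0005,0,0,0,0],
  [-0.002,-0.014,0.0005,0,0,0,0],
  [-0.003,-0.021,0.0005,0,0,0,0],
  [-0.003,-0.028,0.0005,0,0,0,0],
  [-0.003,-0.035,0.0005,0,0,0,0],
  [-0.003,-0.042,0.0005,0,0,0,0],
  [-0.003,-0.047,0.0005,0,0,0,0],
  [-0.003,-0.047,0.0005,0,0,0,0],
])

```text
clock: 6.2
ee_pos: [0.6003, -0.0354, 0.0075]
eef_rot: [3.133, 0.184, 0.011]
wrist_force: [3.4, -5.9, 8.6]
width: 0.0005
grip_force: 5.0
```

```bash
python3 chk.py w4
```

```text
tcp 0.0014766303541083742 0.0782491692059476 0.007495656510283645 [ 3.41932124 -5.93772325  8.61450685] 6.2
bar 9218 [[-0.1438, 0.0639, 0.0198], [-0.0668, 0.0812, 0.0221], [0.0163, 0.1015, 0.0236]]
pin 525 [[0.0015, 0.1091, 0.0205], [0.0081, 0.1152, 0.0349], [0.0142, 0.1182, 0.0363]]
lug 3539 [[0.0191, 0.0903, 0.0693], [0.0301, 0.1065, 0.0719], [0.0414, 0.1203, 0.0731]]
```

Request:
apply_moves([
  [0,-0.003,0.0005,0,0,0,0],
  [0,-0.006,0.0005,0,0,0,0],
  [0,-0.008,0.0005,0,0,0,0],
  [0,-0.009,0.0005,0,0,0,0],
  [0,-0.009,0.0005,0,0,0,0],
])

```text
clock: 6.88
ee_pos: [0.6, -0.0278, 0.0075]
eef_rot: [3.131, 0.183, 0.013]
wrist_force: [4.2, -11.5, 9.4]
width: 0.0006
grip_force: 7.9
```

```bash
python3 chk.py w5
```

```text
tcp 0.009113208643658263 0.0788349373643692 0.007515582118395231 [  4.19529021 -11.46740339   9.35878491] 6.875
bar 9551 [[-0.1438, 0.0638, 0.0198], [-0.0639, 0.0811, 0.0221], [0.0195, 0.101, 0.0236]]
pin 524 [[0.002, 0.1089, 0.0202], [0.0081, 0.115, 0.0349], [0.0146, 0.1182, 0.0364]]
lug 3565 [[0.0268, 0.0908, 0.0691], [0.0379, 0.1069, 0.0719], [0.0493, 0.1208, 0.0731]]
```

Request:
apply_moves([
  [0,-0.002,0,0,0,0,0],
  [0,-0.003,0,0,0,0,0],
  [0,-0.003,0,0,0,0,0],
])

```text
clock: 7.3
ee_pos: [0.6001, -0.0277, 0.0078]
eef_rot: [3.128, 0.181, 0.014]
wrist_force: [7.3, -23.3, 8.6]
width: 0.0003
grip_force: 14.7
```

Request:
apply_moves([
  [0,0.004,0,0,0,0,0],
  [0,0.01,0,0,0,0,0],
  [0,0.014,0,0,0,0,0],
  [0,0.014,-0.006,0,0,0,0],
  [0,0.014,-0.012,0,0,0,0],
  [0,0.014,-0.02,0,0,0,0],
  [0,0.014,-0.05,0,0,0,0],
  [0,0.014,-0.1,0,0,0,0],
  [0,0.014,-0.14,0,0,0,0],
  [0,0.014,-0.14,0,0,0,0],
])

```text
clock: 8.55
ee_pos: [0.5991, -0.0361, 0.1484]
eef_rot: [3.135, 0.184, 0.01]
wrist_force: [-0.2, 0.2, -0.6]
width: 0.0003
grip_force: 0.0
```

```bash
python3 chk.py w6
```

```text
tcp 0.0009055358333995567 0.0769835214961273 0.14841086969235023 [-0.21258488  0.19670286 -0.56259928] 8.55
bar 4803 [[-0.1425, 0.0638, 0.0336], [-0.0512, 0.0792, 0.0358], [0.0255, 0.1052, 0.2679]]
pin 134 [[0.0023, 0.1096, 0.0401], [0.0082, 0.1146, 0.0488], [0.014, 0.1183, 0.0504]]
lug 1773 [[0.0266, 0.0565, 0.0695], [0.0377, 0.0903, 0.0718], [0.049, 0.1205, 0.0732]]
```

View pics/w6.png

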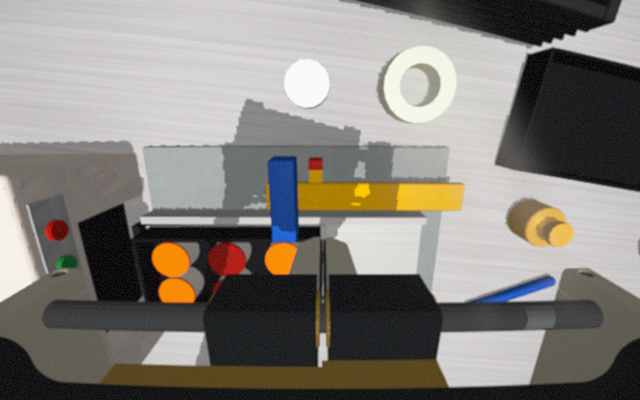

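The lug (284,195) is now on the sealer side of the raised pin (315,162). The pin top is at z≈49 mm, the bar is fully up, the lug centre is at track x≈37.5 mm (home), and the bystanders look undisturbed.

```bash
python3 -c "
from rig import hand_in
print(hand_in())"
```

```text
the job is handed in; nothing more can be done
None
```

The job is done and handed in: the sled is fully home against the end stop, the yellow bar is released, the red pin is back up behind the lug, and the arm is clear of everything.

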